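# Free the jammed bio-ball chute

### The job

The terracotta ball is too big and has jammed in the chute's mouth: with the nose of the pale green scraper handle, gently push it straight back up the channel, past the rubber lips, until you feel the whole row come up firm against the end stop, and keep it pressed there for about half a second. Then lay the handle down on the shelf, lift the big ball out and put it in the blue dish, so that the two white balls roll down into the grey container. Do not chip the ceramic by pushing hard (over 18 N), and do not shove the other things about.

Things in the scene. Friction and masses are not known exactly. Their poses are not given: they have to be found in the camera images.
- chute: Fixed ball chute: a straight white-floored channel falling to its mouth at 12 degrees. Origin on the shelf (z 0) below the lips; +x level, up the channel, away from the mouth; z up. Floor 62 mm above the shelf at x=0, x -36 to +160 mm, 51 mm wide between aluminium walls 18 mm high. Below, s is the distance up the slope from the lips, h the height square to the floor.
- mouth (a point): Floor of the mouth's front edge, mid-width, s=-37 mm. Two blue cheeks (s -37 to -31) leave an opening 41 mm wide and 54 mm high, open to the front: the 37 mm white balls pass, the 50 mm ball does not.
- lips (a point): Floor between the lips, s=0. Lips: two upright 8 mm rubber pins, up to h=33, sprung sideways, 40 mm apart. White balls pass freely; the 50 mm ball has to be pushed through against about 3 to 6 N, sticks if left between them, and is clear once its centre is past s=+17. Black spring housings outside the walls, s -10 to +2, up to h=38.
- bridge (a point): Rear top edge, mid-width, of the clear bridge that covers the channel from the mouth to s=-8: underside h=54, top h=58, sides 81 mm apart outside. Behind it the channel is open above.
- bay (a point): Where the big ball's centre comes to rest (s=+16, h=25) when the pushed row is let go: it rolls back against the upper side of the lips. Take it here from above, fingers left and right of it, tips just above the walls; pads set 4 mm up-channel of its centre clear the lips. With it gone the white balls roll out by themselves.
- top_end (a point): Channel floor at s=+120 mm. An orange end stop, 34 mm high, rigid and clamped, is set with its face anywhere from here to 24 mm further up: its place is not measured, feel for it. The big ball's centre is then at s +20 to +48 mm.
- big_ball: Terracotta-coloured, slippery glazed ceramic ball, 50 mm diameter, about 80 g, origin at its centre (its axes mean nothing). At the start it is trapped between the mouth cheeks and the lips, centre at about s=-16 mm, and shows about 4 mm out of the mouth.
- ball_near: White ceramic ball, 37 mm diameter, 32 g, origin at its centre; starts in the channel leaning on the big ball.
- ball_far: White ceramic ball, 37 mm diameter, 32 g, origin at its centre; starts in the channel leaning on ball_near, nearest the end stop but some 35 to 60 mm short of it.
- handle: Pale green plastic algae scraper handle, 202 mm long, 70 g, lying on the shelf, pointing roughly away from the robot. Origin on its underside at the grip point, close to its balance point; +x along it to the nose. Square-edged grip 16 mm wide and 18 mm high from x=-80 to x=+50 mm; then a round rod of 12 mm diameter to the flat-ended nose at x=+122 mm, its axis 9 mm above the underside.
- handle_tip (a point): Centre of the flat nose of the handle (x=+122 mm, 9 mm above the underside).
- container: Grey open round bio-ball container below the chute's mouth, outer diameter 120 mm at the rim, 50 mm high, wall and floor 5 mm; origin at the centre of its underside. It stands where the balls fall into it.
- dish: Blue ceramic bowl for rejects, rim diameter 110 mm, 35 mm high, floor about 5 mm thick; origin at the centre of its underside.
- jar: Bystander: screw-top amber glass jar, 68 mm diameter, 95 mm high; origin under its centre.
- cone: Bystander: red plastic feeding cone standing on its narrow end, 84 mm across, 78 mm high; origin under its centre.
- food_can: Bystander: fish food can, 60 mm diameter, 70 mm high; origin under its centre.
- dropper: Bystander: blue dropper bottle, 32 mm diameter, 75 mm high; origin under its centre.
- tweezers: Bystander: steel curved tweezers lying flat, 148 mm long, 8 mm high; origin near the middle, at its underside.
- media_tub: Bystander: white open tub, 64 mm diameter, 50 mm high; origin under its centre.

How it is judged:
By the outcome, as a careful person would: the job done as asked, in the order asked, and still so for the second after the job is handed in, with the robot touching nothing.
It also fails if it takes over 66 s, if anything falls off the work surface, if the arm or the gripper's body presses on something with over 40 N, if the wrist force passes 120 N, or if a joint passes its speed limit or range.

### The arm

A 6-joint arm with a two-finger parallel gripper is mounted at the origin on the work surface. World frame = base frame: x ahead of the robot, y to its left, z up, the work surface at z = 0. Lengths are in m, angles in rad, forces in N, time in s.
With the tool pointing down it reaches from about 0.275 to 0.75 m from the base axis. Payload 10.2 kg.
Tool frame: the origin (TCP) lies on the mounting face of the last link; the fingertips stand 166 mm ahead of it and the grasp point (between the pads) lies 147 mm ahead of it; z points along the fingers, y is the line along which they close (so a half turn about z gives the same grasp; the last joint's range is limited). The gripper opens to 88 mm and grips with 3 to 60 N. Pads are 18 mm wide; open, the fingers measure 123 mm over their backs; the gripper's body (75 mm by 187 mm) begins 45 mm behind the grasp point.
Start: joints at [-1.37, 0.313, 1.498, -0, 1.331, -0.223], TCP at [0.216, -0.479, 0.405] pointing down, gripper open.
Joint ranges: [-2.94, 2.94], [-0.97, 2.17], [0.19, 2.56], [-1.23, 4.37], [0.02, 3.11], [-2.88, 2.88]. Speed limits (rad/s): [2.39, 2.39, 3.01, 3.14, 3.14, 3.14].

### API

Orientations are given as a rotation vector (axis times angle).
In Python, from rig import arm, camera, camera_info, close_job gives the robot as it stands. The module is installed in compiled form; this text tells all that it offers.
- The arm moves only by the tool arm_command, never from a script. Its argument "moves" is a list of rows, each a list of 7 numbers: the shift along the tool's x, y, z in units of 40 mm (1.0 is 40 mm), then the turn, a rotation vector about the tool's x, y, z in units of 5 degrees (1.0 is 5 degrees), then the finger opening in mm, from 0 to 88.1. A call has 1 to 10 rows; each row shifts and turns the commanded pose from where the row before left it, along the tool's axes as they then stand; what a row does not reach is not made up. A row lasts 1/10 s, in which the tool goes at most 50 mm and 8.59 degrees, less where a joint would pass 70% of its speed; a pose out of reach is approached as far as the arm can. A call is refused whole if a number of a shift passes 1 or a number of a turn 1, either way. A call with a gripper value outside its range is refused whole. The fingers move at their own pace and stop on an object; the grip force is fixed at half the most. Time passes only in rows, so rows that do not move let the fingers close. It gives the time, the measured TCP pose, the force, the opening and the grip force at its end, in the units of the state.
- arm.get_obs(): the state, without advancing time (a new reading comes with each control period).
- camera(name): name is "scene" or "top" or "wrist"; returns the picture (384x512x3 uint8, red, green, blue); there is no depth.
- camera_info(name): a dict with "vertical_fov" (degrees; the focal length in pixels is half the picture's height over the tangent of half this angle, whatever the lens; pixels are square), "cx", "cy" (the principal point, pixels), "dist" ([k1, k2, p1, p2, k3] as OpenCV has them; the pictures are not rectified), "origin" and "orientation" of the camera in the world. Camera axes: x right, y up, looking along -z (the intrinsics and any distortion apply to the point x, -y, -z); pixel columns grow to the right and rows downward; lengths in m; the calibration is good to about 2 mm. A picture is of the moment at which its call begins: read the wrist's pose just before it. camera_info takes no time and is no camera call; for the wrist camera it gives the pose at the moment of the call.
- close_job(): hands the job in; it is judged then, once.
The state is a dict: "t": time; "joint_positions": joint angles; "qd": joint speeds; "tau": joint torques, N m; "tool_pos": TCP position; "eef_rot": TCP orientation; "wrist_force": force on the tool from outside, world axes, zero at the start; "torque": the same for the moment, N m; "opening": finger opening in m; "gripper_force": force on a finger pad.
Only numpy, scipy, OpenCV 4.12 (cv2) and the standard library are available. Lean on these libraries where they do the work, as an engineer would, in place of code of your own. Each camera call takes 0.05 s, during which the arm holds its last target. There are 200 camera calls.

## Working session

There is one attempt and no reset: what is moved stays moved. The work goes in short steps, Python scripts to look and compute and a tool call to move; the robot and the scene stay as the last step left them, time stands still between calls to the robot, and variables do not carry over. Pictures are saved under pics/ and viewed, at most 12 in all, crops included, and the job is handed in when it is done.

Besides the shell and the picture viewer there is one more tool, called after "Call:" by a JSON object that holds its "method" and its "body". arm_command: Moves the arm, as the interface text tells. Its arguments: {"type":"object","properties":{"moves":{"type":"array"}},"required":["moves"]}

```bash
mkdir -p pics
python3 - <<'E'
from rig import arm,camera,camera_info
import cv2
for n in ("scene","top"):
    i=camera_info(n); print(n,i)
    im=camera(n); cv2.imwrite(f"pics/{n}.png",cv2.resize(im[:,:,::-1],(800,600),interpolation=cv2.INTER_CUBIC))
    cv2.imwrite(f"{n}_raw.png",im[:,:,::-1])
print(arm.get_obs())
E
```

```text
scene {'vertical_fov': 42.635892254457424, 'cx': 252.20200993983238, 'cy': 189.10052073429802, 'dist': array([-0.11264753,  0.        ,  0.        ,  0.        ,  0.        ]), 'origin': array([ 1.24616767, -0.56336905,  1.13048382]), 'orientation': array([0.65402185, 0.28590359, 0.84420536])}
top {'vertical_fov': 54.15352099508562, 'cx': 258.45817936190195, 'cy': 195.6942848929365, 'dist': array([0.01948692, 0.        , 0.        , 0.        , 0.        ]), 'origin': array([0.56462767, 0.01639674, 1.08692885]), 'orientation': array([ 0.03624759, -0.04428849, -1.58409711])}
{'t': 0.1, 'joint_positions': array([-1.37039796e+00,  3.13419806e-01,  1.49831634e+00, -2.82651399e-05,
        1.33099466e+00, -2.23412764e-01]), 'qd': array([ 1.68477080e-03, -1.20754463e-03, -1.50217008e-03, -3.67398216e-06,
       -1.41707339e-03,  9.60253898e-05]), 'tau': array([ 3.75411735e-03, -4.02812648e+01, -2.52642864e+01,  6.95838919e-02,
        3.42750410e-02, -6.30696536e-05]), 'tool_pos': array([ 0.21587648, -0.47854212,  0.40422186]), 'eef_rot': array([-3.07020606e+00, -6.60520788e-01,  2.25391420e-05]), 'wrist_force': array([-0.7401216 , -0.37934579,  0.28114494]), 'torque': array([-0.02218112, -0.07978161,  0.01696411]), 'gripper_force': 0.0, 'opening': 0.08787414334466333}
```

View pics/scene.png

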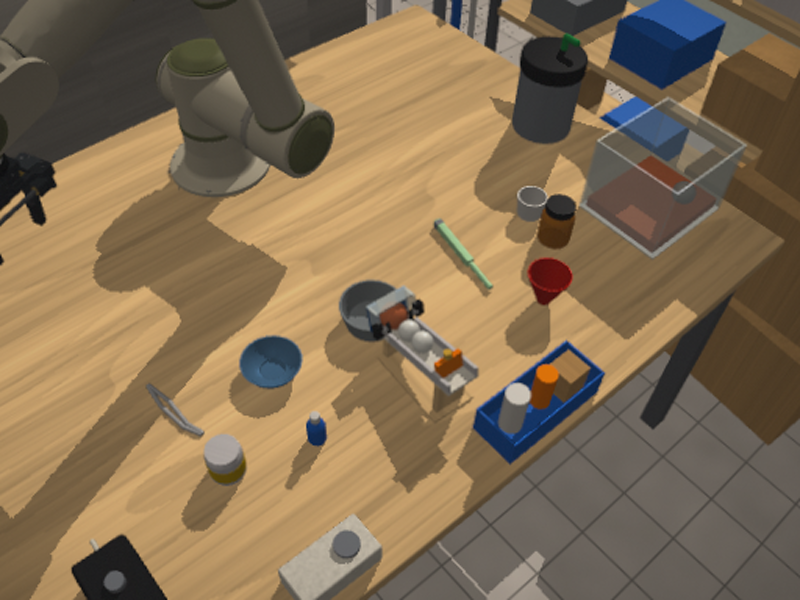

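View pics/top.png

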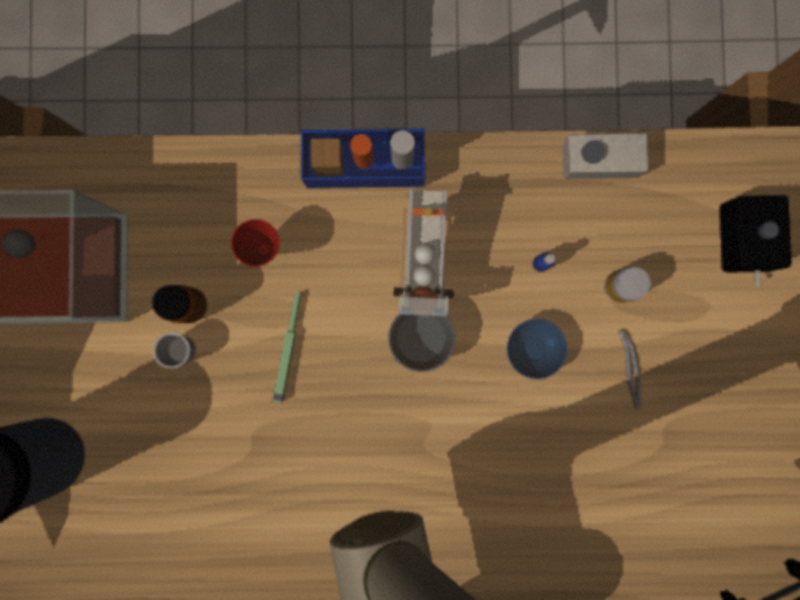

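The pictures show, in 800x600 pixels:
- **Handle:** top view (279,399)→(298,293), scene view (438,224)→(490,288).
- **Chute:** runs up the top view from (424,315) to (430,190), with the lip housings at (398,292) and (450,293).
- **Dish:** (538,348) in the top view.

I'll enlarge these areas next.

```bash
cat > h.py <<'E'
import numpy as np,cv2
from scipy.spatial.transform import Rotation as R
from rig import arm,camera,camera_info
def K(i):
    f=192/np.tan(np.radians(i["vertical_fov"]/2)); return np.array([[f,0,i["cx"]],[0,f,i["cy"]],[0,0,1]])
def ray(i,uv):
    p=cv2.undistortPoints(np.array([[uv]],float),K(i),i["dist"])[0,0]
    d=R.from_rotvec(i["orientation"]).apply([p[0],-p[1],-1]); return i["origin"],d/np.linalg.norm(d)
def onz(i,uv,z):
    o,d=ray(i,uv); return o+d*(z-o[2])/d[2]
def tri(a,ua,b,ub):
    (o,d),(p,e)=ray(a,ua),ray(b,ub)
    s=np.linalg.lstsq(np.c_[d,-e],p-o,rcond=None)[0]; x,y=o+d*s[0],p+e*s[1]
    return (x+y)/2,np.linalg.norm(x-y)
def proj(i,X):
    c=R.from_rotvec(i["orientation"]).inv().apply(np.array(X)-i["origin"])*[1,-1,-1]
    return cv2.projectPoints(c.reshape(1,1,3),np.zeros(3),np.zeros(3),K(i),i["dist"])[0].ravel()
E
python3 - <<'E'
import cv2,numpy as np
t=cv2.imread("top_raw.png");s=cv2.imread("scene_raw.png")
z=lambda im,x,y,w,h,k:cv2.resize(im[y:y+h,x:x+w],None,fx=k,fy=k,interpolation=cv2.INTER_CUBIC)
a=z(t,245,115,60,130,4.6)[:598]; b=z(s,210,170,104,92,5)
out=np.zeros((600,800,3),np.uint8); out[:a.shape[0],:a.shape[1]]=a; out[:460,278:798]=b
cv2.imwrite("pics/c1.png",out)
E
```

```text
(no output)
```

View pics/c1.png

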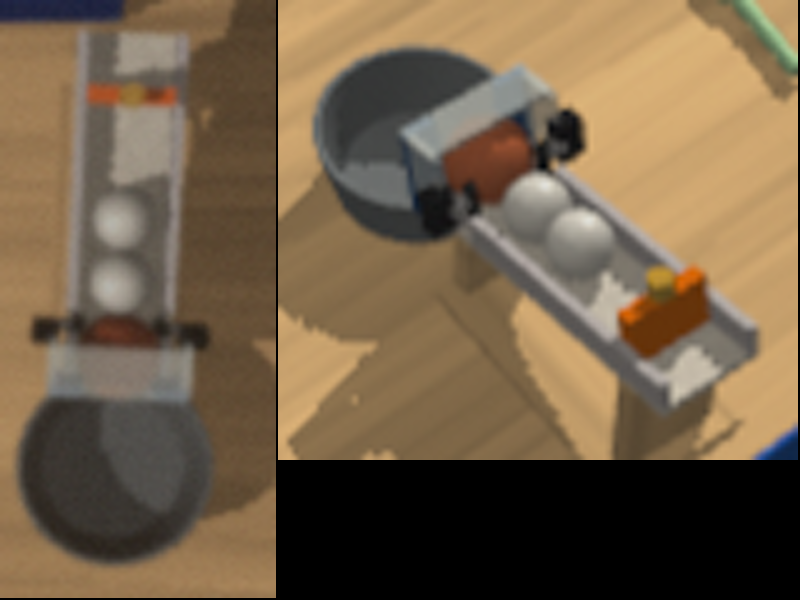

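```bash
cat > m.py <<'E'
from h import *
from scipy.optimize import least_squares
T,S=camera_info("top"),camera_info("scene")
c,s_=np.cos(np.radians(12)),np.sin(np.radians(12))
def ch(p,s,l,h):
    x=(s*c-h*s_)/1e3; z=(62+s*s_+h*c)/1e3; y=l/1e3
    return np.array([p[0]+x*np.cos(p[2])-y*np.sin(p[2]),p[1]+x*np.sin(p[2])+y*np.cos(p[2]),z])
t=lambda u,v:((u+.5)/4.6-.5+245,(v+.5)/4.6-.5+115)
q=lambda u,v:((u-278+.5)/5-.5+210,(v+.5)/5-.5+170)
D=[(T,t(50,347),-8,40.5,58),(T,t(192,346),-8,-40.5,58),(T,t(48,398),-37,40.5,58),(T,t(190,402),-37,-40.5,58),
(T,t(133.5,33),163.6,0,18),(T,t(118,286),27,0,18.5),(T,t(121,220),64,0,18.5),
(S,q(402,130),-37,-40.5,58),(S,q(520,66),-37,40.5,58),(S,q(538,205),27,0,18.5),(S,q(580,243),64,0,18.5),(S,q(710,356),163.6,0,18)]
f=lambda p:np.concatenate([proj(i,ch(p,*a))-uv for i,uv,*a in D])
r=least_squares(f,[.6,0,0]); 
if __name__=="__main__":
    print("chute",r.x,np.degrees(r.x[2])); print(r.fun.reshape(-1,2).round(1).tolist())
    g=least_squares(lambda x:proj(T,ch(r.x,x[0],0,0))-t(133,104),[120]); print("stop s top",g.x)
    k=lambda u,v:((u+.5)/1.5625-.5,(v+.5)/1.5625-.5)
    for n,a,b in(("rear",(279,397),(438,224)),("nose",(298,293),(490,288)),("shoulder",(290,333),(470,260))): print(n,tri(T,k(*a),S,k(*b)),onz(T,k(*a),.014),onz(S,k(*b),.014))
    for n,a,z in(("dish",(538,348),.035),("cont",(421,340),.05)): print(n,onz(T,k(*a),z))
    print("dish S",onz(S,k(271,361),.035))
E
python3 m.py
```

```text
chute [ 0.64770317 -0.02208076 -0.04998002] -2.863644303834056
[[-0.3, -0.3], [0.1, 1.0], [-0.3, -0.4], [0.0, -0.1], [-0.5, 1.5], [0.7, -1.5], [0.6, -1.0], [-0.5, 0.1], [0.1, -0.7], [0.3, 0.8], [0.5, 0.4], [-0.7, -1.5]]
stop s top [127.65490765]
rear (array([0.45714206, 0.24032184, 0.00980883]), np.float64(0.00018497822299786375)) [0.45761852 0.23952248 0.014     ] [0.46003993 0.23723975 0.014     ]
nose (array([0.64642196, 0.20546742, 0.00585762]), np.float64(0.0009105899269447776)) [0.64609669 0.20439905 0.014     ] [0.65052293 0.19950383 0.014     ]
shoulder (array([0.57338259, 0.21963086, 0.01347732]), np.float64(0.000640789809582986)) [0.57317434 0.21928036 0.014     ] [0.57387242 0.21954035 0.014     ]
dish [ 0.54011917 -0.22771082  0.035     ]
cont [ 0.55733819 -0.0182148   0.05      ]
dish S [ 0.54101747 -0.22578269  0.035     ]
```

```bash
cat > plan.py <<'E'
from h import *
def cur():
    o=arm.get_obs(); return np.array(o["tool_pos"]),R.from_rotvec(o["eef_rot"])
def down(yaw): # tool x at heading yaw (rad), z down
    return R.from_matrix(np.c_[[np.cos(yaw),np.sin(yaw),0],[np.sin(yaw),-np.cos(yaw),0],[0,0,-1]])
def rows(P,Q,n,start=None):
    p,r=start or cur(); w=(r.inv()*Q).as_rotvec()/n; d=r.inv().apply(P-p)
    A=sum(R.from_rotvec(w*k).as_matrix() for k in range(n)); v=np.linalg.solve(A,d)
    print(n,"rows",np.r_[v/.04,np.degrees(w)/5].round(3).tolist()); return P,Q
E
python3 - <<'E'
from plan import *
p,r=cur(); x=r.as_matrix()[:,0]; print(x,np.degrees(np.arctan2(x[1],x[0])))
i=camera_info("wrist"); print(i["vertical_fov"],r.inv().apply(i["origin"]-p),(r.inv()*R.from_rotvec(i["orientation"])).as_matrix().round(2))
for y in(-10.5,169.5): rows(np.array([.53,.2,.36]),down(np.radians(y)),20)
E
```

```text
[9.11525546e-01 4.11243393e-01 2.25400717e-04] 24.28296740055693
64.3188959256321 [ 0.08294986 -0.00042318  0.01914381] [[-0.    0.95  0.31]
 [ 1.    0.   -0.  ]
 [-0.    0.31 -0.95]]
20 rows [0.511, -0.8, 0.056, -0.001, 0.0, 0.348]
20 rows [1.094, 0.584, 0.055, -0.0, -0.001, -1.452]
```

Call:
{"method": "arm_command", "body": {"moves": [[0.51,-0.8,0.056,0,0,0.348,88],[0.51,-0.8,0.056,0,0,0.348,88],[0.51,-0.8,0.056,0,0,0.348,88],[0.51,-0.8,0.056,0,0,0.348,88],[0.51,-0.8,0.056,0,0,0.348,88],[0.51,-0.8,0.056,0,0,0.348,88],[0.51,-0.8,0.056,0,0,0.348,88],[0.51,-0.8,0.056,0,0,0.348,88],[0.51,-0.8,0.056,0,0,0.348,88],[0.51,-0.8,0.056,0,0,0.348,88]]}}

```text
t: 1.1
tool_pos: [0.3206, -0.1137, 0.3822]
eef_rot: [3.136, 0.186, 0.0]
wrist_force: [0.7, -0.8, -0.3]
opening: 0.088
gripper_force: 0.0
```

Call:
{"method": "arm_command", "body": {"moves": [[0.51,-0.8,0.056,0,0,0.348,88],[0.51,-0.8,0.056,0,0,0.348,88],[0.51,-0.8,0.056,0,0,0.348,88],[0.51,-0.8,0.056,0,0,0.348,88],[0.51,-0.8,0.056,0,0,0.348,88],[0.51,-0.8,0.056,0,0,0.348,88],[0.51,-0.8,0.056,0,0,0.348,88],[0.51,-0.8,0.056,0,0,0.348,88],[0.51,-0.8,0.056,0,0,0.348,88],[0.51,-0.8,0.056,0,0,0.348,88]]}}

```text
t: 2.1
tool_pos: [0.5296, 0.2016, 0.3594]
eef_rot: [3.128, -0.289, -0.001]
wrist_force: [0.4, -0.3, 0.8]
opening: 0.0879
gripper_force: 0.0
```

Run:
```python
from plan import *
import json
p,r=cur();i=camera_info("wrist");im=camera("wrist")[:,:,::-1];print(p,np.degrees(np.arctan2(*r.as_matrix()[[1,0],0])),arm.get_obs()["t"])
json.dump({k:np.array(v).tolist() for k,v in i.items()},open("w1.json","w"))
cv2.imwrite("pics/w1.png",cv2.resize(im,(800,600),interpolation=cv2.INTER_CUBIC))
```

```text
[0.52964187 0.20163291 0.35943816] -10.564796068085323 2.15
```

View pics/w1.png

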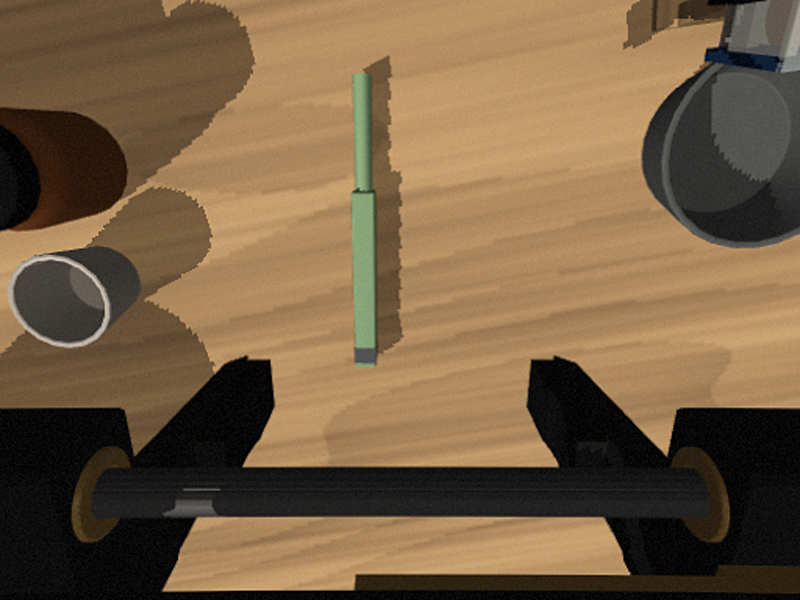

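The wrist picture shows the handle with nose (361,72), shoulder (363.5,191) and rear end (366,364).

Run:
```python
from plan import *
import json
i={k:(np.array(v) if isinstance(v,list) else v) for k,v in json.load(open("w1.json")).items()}
T=camera_info("top")
k=lambda u,v:((u+.5)/1.5625-.5,(v+.5)/1.5625-.5)
n,s,e=onz(i,k(361,72),.015),onz(i,k(363.5,191),.018),onz(i,k(366,364),.018)
print(n,s,e,np.linalg.norm(n-e),np.linalg.norm(s-e))
for a,b in(((361,72),(298,293)),((363.5,191),(290,333)),((366,364),(279,399))):print(tri(i,k(*a),T,k(*b)))
d=(n-e)[:2];yaw=np.arctan2(d[1],d[0]);u=np.array([np.cos(yaw),np.sin(yaw)])
o=(n[:2]-.122*u+s[:2]-.05*u+e[:2]+.08*u)/3;print(np.degrees(yaw),o)
P=np.r_[o,.166+.003]
a=rows(np.r_[o,.249],down(yaw),4); rows(P,down(yaw),4,a)
```

```text
[0.64977783 0.20465265 0.015     ] [0.5787005  0.21799698 0.018     ] [0.45335012 0.24268883 0.018     ] 0.200098962385228 0.12775916149728436
(array([0.64722217, 0.20366774, 0.02187794]), np.float64(0.0036521806000388716))
(array([ 0.5746623 ,  0.22208799, -0.009043  ]), np.float64(0.004012857369766461))
(array([0.45433318, 0.24046987, 0.01921439]), np.float64(0.0039840937647548135))
-10.959098413977403 [0.53050208 0.22760947]
4 rows [-0.034, -0.141, 0.684, -0.004, 0.001, 0.019]
4 rows [0.0, 0.0, 0.5, 0.0, 0.0, 0.0]
```

Call:
{"method": "arm_command", "body": {"moves": [[-0.034,-0.141,0.684,0,0,0.02,88],[-0.034,-0.141,0.684,0,0,0.02,88],[-0.034,-0.141,0.684,0,0,0.02,70],[-0.034,-0.141,0.684,0,0,0.02,60],[0,0,0.6,0,0,0,50],[0,0,0.6,0,0,0,50],[0,0,0.5,0,0,0,50],[0,0,0.28,0,0,0,50],[0,0,0,0,0,0,50],[0,0,0,0,0,0,50]]}}

```text
t: 3.15
tool_pos: [0.528, 0.2233, 0.1719]
eef_rot: [-3.127, 0.299, -0.001]
wrist_force: [0.6, -0.0, 0.6]
opening: 0.0504
gripper_force: 0.0
```

Call:
{"method": "arm_command", "body": {"moves": [[0,0,0,0,0,0,16],[0,0,0,0,0,0,10],[0,0,0,0,0,0,10],[0,0,0,0,0,0,10],[0,0,0,0,0,0,10],[0,0,0,0,0,0,10],[0,0,0,0,0,0,10]]}}

```text
t: 3.85
tool_pos: [0.5279, 0.2233, 0.1715]
eef_rot: [-3.127, 0.299, -0.001]
wrist_force: [-0.3, 1.0, 4.0]
opening: 0.0157
gripper_force: 30.0
```

Call:
{"method": "arm_command", "body": {"moves": [[0,0,-0.3,0,0,0,10],[0,0,-0.7,0,0,0,10],[0,0,-0.8,0,0,0,10],[0,0,-0.8,0,0,0,10],[0,0,-0.4,0,0,0,10],[0,0,0,0,0,0,10],[0,0,0,0,0,0,10]]}}

```text
t: 4.55
tool_pos: [0.5275, 0.2232, 0.2909]
eef_rot: [3.127, -0.299, -0.001]
wrist_force: [0.1, 0.8, -1.3]
opening: 0.0157
gripper_force: 30.0
```

Run:
```python
from plan import *
import json
o=arm.get_obs();p,r=cur();i=camera_info("wrist");im=camera("wrist")[:,:,::-1];print(o["t"],p,o["wrist_force"],np.degrees(np.arctan2(*r.as_matrix()[[1,0],0])))
print(np.abs(o["qd"]).max())
for x in(.112,.122,.132): print(x,proj(i,p+r.apply([x,0,.1625]))*1.5625)
json.dump({k:np.array(v).tolist() for k,v in i.items()},open("w2.json","w"))
cv2.imwrite("pics/w2.png",cv2.resize(im,(800,600),interpolation=cv2.INTER_CUBIC))
```

```text
4.55 [0.52754783 0.22318581 0.29085742] [ 0.07289476  0.80511698 -1.32140399] -10.916320804343432
0.02413731477150255
0.112 [403.12014509  13.55946159]
0.122 [403.18913131 -31.00675274]
0.132 [403.2631027  -78.22151225]
```

View pics/w2.png

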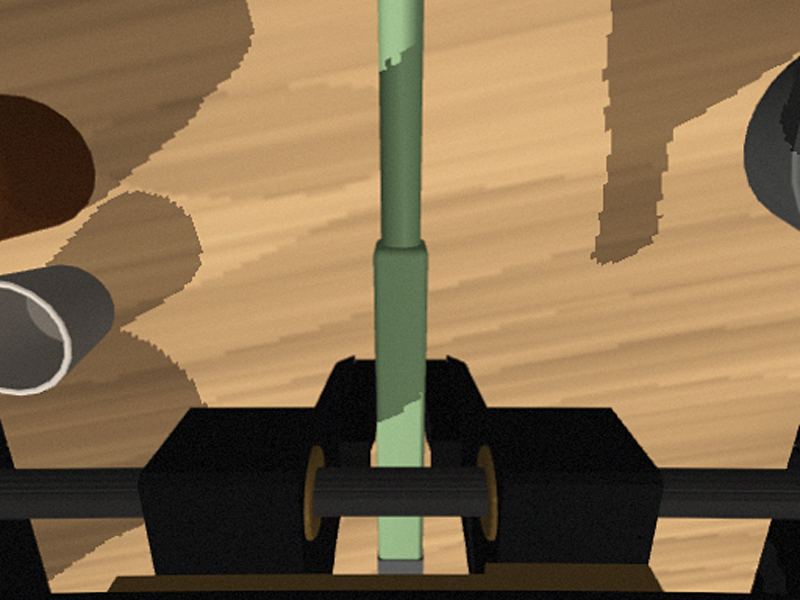

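The wrist picture shows the handle held straight, with its shoulder at (401,243) and the nose out of view above.

Run:
```python
from plan import *
from m import ch,r as C,T
p,r=cur();i=camera_info("wrist")
for z in(.1525,.1535,.1545):
    o,d=ray(i,((401.5)/1.5625-.5,(243.5)/1.5625-.5)); o,d=r.inv().apply(o-p),r.inv().apply(d); print(z,o+d*(z-o[2])/d[2])
yaw=C.x[2]; Q=down(yaw)
for s in(-75,-55,-16,16): print(s,ch(C.x,s,0,25))
```

```text
0.1525 [ 0.05259015 -0.00064745  0.1525    ]
0.1535 [ 0.05236571 -0.0006453   0.1535    ]
0.1545 [ 0.05214126 -0.00064315  0.1545    ]
-75 [ 0.56924241 -0.01815602  0.07086031]
-55 [ 0.58878093 -0.01913337  0.07501855]
-16 [ 0.62688105 -0.0210392   0.0831271 ]
16 [ 0.65814269 -0.02260296  0.08978028]
```

```bash
cat >> plan.py <<'E'
from m import r as C
def tcp_for_nose(x,z,y=0.,nx=.1244,nz=.1625): # nose at chute-frame x,y, world z, level tool
    yaw=C.x[2]; u=np.array([np.cos(yaw),np.sin(yaw)]); v=np.array([-u[1],u[0]])
    return np.r_[C.x[:2]+u*(x-nx)+v*y,z+nz],down(yaw)
def nose(nx=.1244,nz=.1625):
    p,r=cur(); q=p+r.apply([nx,0,nz]); yaw=C.x[2]; d=q[:2]-C.x[:2]
    return np.r_[d@[np.cos(yaw),np.sin(yaw)],d@[-np.sin(yaw),np.cos(yaw)],q[2]]*1e3
E
python3 - <<'E'
from plan import *
a=rows(*tcp_for_nose(-.075,.128),10); rows(*tcp_for_nose(-.075,.083),4,a)
E
```

```text
10 rows [-0.121, 0.609, -0.0, 0.001, 0.002, -0.161]
4 rows [0.0, 0.0, 0.281, 0.0, 0.0, 0.0]
```

Call:
{"method": "arm_command", "body": {"moves": [[-0.121,0.609,0,0,0,-0.161,10],[-0.121,0.609,0,0,0,-0.161,10],[-0.121,0.609,0,0,0,-0.161,10],[-0.121,0.609,0,0,0,-0.161,10],[-0.121,0.609,0,0,0,-0.161,10],[-0.121,0.609,0,0,0,-0.161,10],[-0.121,0.609,0,0,0,-0.161,10],[-0.121,0.609,0,0,0,-0.161,10],[-0.121,0.609,0,0,0,-0.161,10],[-0.121,0.609,0,0,0,-0.161,10]]}}

```text
t: 5.6
tool_pos: [0.4483, -0.0129, 0.2902]
eef_rot: [-3.14, 0.078, 0.004]
wrist_force: [0.5, -0.4, -0.7]
opening: 0.0158
gripper_force: 30.0
```

Call:
{"method": "arm_command", "body": {"moves": [[0,0,0,0,0,0,10],[0,0,0,0,0,0,10],[0,0,0,0,0,0,10]]}}

```text
t: 5.9
tool_pos: [0.449, -0.0113, 0.2909]
eef_rot: [-3.14, 0.078, 0.001]
wrist_force: [-0.0, 0.4, -0.5]
opening: 0.0155
gripper_force: 30.0
```

Run:
```python
from plan import *
print(nose())
im=camera("wrist")[:,:,::-1]; a=cv2.resize(im,(500,375)); t=camera("top")[:,:,::-1]
b=cv2.resize(t[150:260,230:310],None,fx=3.7,fy=3.7,interpolation=cv2.INTER_CUBIC)
i=camera_info("top");p,r=cur();print(proj(i,p+r.apply([.1244,0,.1625])))
s=camera("scene")[:,:,::-1];c=cv2.resize(s[160:240,180:300],None,fx=4,fy=2.8,interpolation=cv2.INTER_CUBIC)
out=np.zeros((600,800,3),np.uint8);out[:375,:500]=a;out[:407,502:798]=b;out[376:600,:480]=c
cv2.imwrite("pics/w3.png",out);a=rows(*tcp_for_nose(-.075,.083),4)
```

```text
[-74.70296589   0.91156536 128.27069788]
[269.84424167 211.39628911]
4 rows [-0.003, 0.005, 0.285, -0.001, 0.001, 0.003]
```

View pics/w3.png

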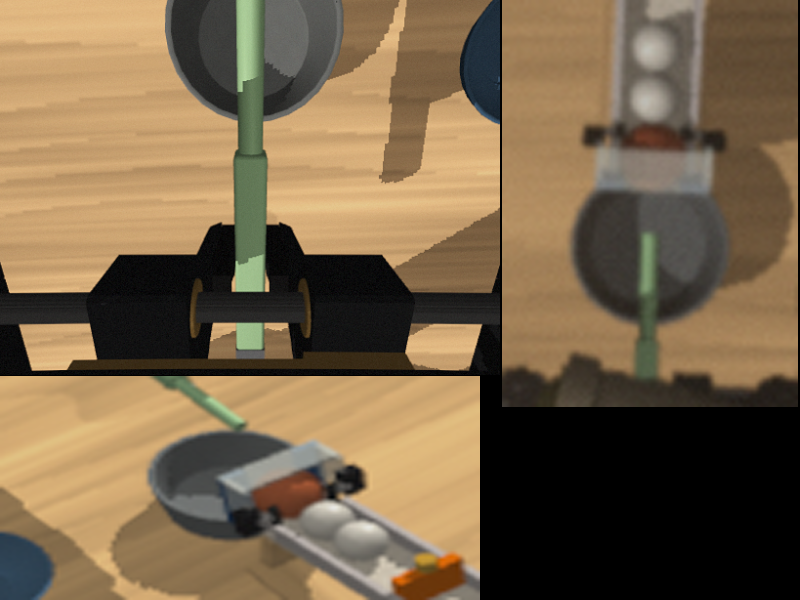

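The top crop puts the nose at (648,233), in line with the mouth. The balls are at (652,100) and (653,48). Next I'll go down to ball-centre height.

Call:
{"method": "arm_command", "body": {"moves": [[0,0.02,0.285,0,0,0,10],[0,0.02,0.285,0,0,0,10],[0,0,0.285,0,0,0,10],[0,0,0.285,0,0,0,10],[0.2,0,0,0,0,0,10],[0.2,0,0,0,0,0,10],[0.1,0,0,0,0,0,10],[0,0,0,0,0,0,10],[0,0,0,0,0,0,10]]}}

```text
t: 6.95
tool_pos: [0.4689, -0.0146, 0.2459]
eef_rot: [3.141, -0.078, 0.0]
wrist_force: [-0.1, -0.5, 0.2]
opening: 0.0157
gripper_force: 30.0
```

Run:
```python
from plan import *
print(nose(),arm.get_obs()["wrist_force"])
```

```text
[-54.54874337  -1.43737368  83.38603992] [-0.10796637 -0.54623216  0.20817569]
```

Call:
{"method": "arm_command", "body": {"moves": [[0.05,0,0,0,0,0,10],[0.05,0,0,0,0,0,10],[0.05,0,0,0,0,0,10],[0.05,0,0,0,0,0,10],[0.05,0,-0.01,0,0,0,10],[0.05,0,-0.01,0,0,0,10]]}}

```text
t: 7.55
tool_pos: [0.4809, -0.0152, 0.2465]
eef_rot: [-3.141, 0.079, 0.0]
wrist_force: [-1.1, 0.4, -0.7]
opening: 0.0157
gripper_force: 30.0
```

Call:
{"method": "arm_command", "body": {"moves": [[0.05,0,-0.01,0,0,0,10],[0.05,0,-0.01,0,0,0,10],[0.05,0,-0.01,0,0,0,10]]}}

```text
t: 7.85
tool_pos: [0.4865, -0.0154, 0.2474]
eef_rot: [-3.14, 0.078, 0.004]
wrist_force: [-5.3, -0.5, -0.0]
opening: 0.0158
gripper_force: 30.0
```

Call:
{"method": "arm_command", "body": {"moves": [[0.05,0,-0.01,0,0,0,10],[0.05,0,-0.01,0,0,0,10],[0.05,0,-0.01,0,0,0,10]]}}

```text
t: 8.15
tool_pos: [0.4926, -0.0157, 0.2487]
eef_rot: [-3.14, 0.078, 0.003]
wrist_force: [-4.8, 0.7, -0.0]
opening: 0.0153
gripper_force: 30.0
```

Call:
{"method": "arm_command", "body": {"moves": [[0.05,0,-0.0105,0,0,0,10],[0.05,0,-0.0105,0,0,0,10],[0.05,0,-0.0105,0,0,0,10],[0.05,0,-0.0105,0,0,0,10]]}}

```text
t: 8.55
tool_pos: [0.501, -0.0162, 0.2507]
eef_rot: [3.141, -0.079, 0.001]
wrist_force: [-3.1, -0.0, 0.1]
opening: 0.0157
gripper_force: 30.0
```

Call:
{"method": "arm_command", "body": {"moves": [[0.05,0,-0.0105,0,0,0,10],[0.05,0,-0.0105,0,0,0,10],[0.05,0,-0.0105,0,0,0,10],[0.04,0,-0.0085,0,0,0,10]]}}

```text
t: 8.95
tool_pos: [0.5087, -0.0166, 0.2523]
eef_rot: [3.14, -0.079, 0.001]
wrist_force: [-2.4, -0.3, -0.9]
opening: 0.0158
gripper_force: 30.0
```

Run:
```python
from plan import *
print(nose(),arm.get_obs()["wrist_force"])
```

```text
[-14.61576263  -1.54024484  89.88947997] [-2.35094724 -0.29404677 -0.88538784]
```

Call:
{"method": "arm_command", "body": {"moves": [[0.03,0,-0.006,0,0,0,10],[0.025,0,-0.005,0,0,0,10],[0.025,0,-0.005,0,0,0,10]]}}

```text
t: 9.25
tool_pos: [0.5117, -0.0168, 0.2529]
eef_rot: [3.141, -0.079, 0.0]
wrist_force: [-1.4, -0.5, -0.1]
opening: 0.016
gripper_force: 30.0
```

Call:
{"method": "arm_command", "body": {"moves": [[0.025,0,-0.005,0,0,0,10],[0.025,0,-0.005,0,0,0,10]]}}

```text
t: 9.45
tool_pos: [0.5136, -0.0168, 0.2532]
eef_rot: [-3.141, 0.079, 0.0]
wrist_force: [-1.8, 0.5, -0.8]
opening: 0.0156
gripper_force: 30.0
```

Call:
{"method": "arm_command", "body": {"moves": [[0.025,0,-0.005,0,0,0,10],[0.025,0,-0.005,0,0,0,10]]}}

```text
t: 9.65
tool_pos: [0.5156, -0.017, 0.2536]
eef_rot: [-3.141, 0.079, 0.0]
wrist_force: [-1.3, -1.2, -0.5]
opening: 0.0158
gripper_force: 30.0
```

Call:
{"method": "arm_command", "body": {"moves": [[0.025,0,-0.005,0,0,0,10]]}}

```text
t: 9.75
tool_pos: [0.5166, -0.017, 0.2538]
eef_rot: [-3.141, 0.079, 0.0]
wrist_force: [-1.4, -0.3, 0.1]
opening: 0.0156
gripper_force: 30.0
```

Call:
{"method": "arm_command", "body": {"moves": [[0.02,0,-0.004,0,0,0,10],[0.02,0,-0.004,0,0,0,10]]}}

```text
t: 9.95
tool_pos: [0.5182, -0.0171, 0.2541]
eef_rot: [3.141, -0.079, -0.0]
wrist_force: [-1.8, 0.1, -0.4]
opening: 0.0158
gripper_force: 30.0
```

Call:
{"method": "arm_command", "body": {"moves": [[0.02,0,-0.004,0,0,0,10],[0.02,0,-0.004,0,0,0,10]]}}

```text
t: 10.15
tool_pos: [0.5198, -0.0172, 0.2545]
eef_rot: [-3.141, 0.079, -0.0]
wrist_force: [-0.9, 0.2, -0.7]
opening: 0.0158
gripper_force: 30.0
```

Call:
{"method": "arm_command", "body": {"moves": [[0.02,0,-0.004,0,0,0,10],[0.02,0,-0.004,0,0,0,10]]}}

```text
t: 10.35
tool_pos: [0.5214, -0.0173, 0.2548]
eef_rot: [3.141, -0.079, 0.0]
wrist_force: [-1.0, 0.0, -0.4]
opening: 0.0157
gripper_force: 30.0
```

Call:
{"method": "arm_command", "body": {"moves": [[0.02,0,-0.004,0,0,0,10],[0.02,0,-0.004,0,0,0,10]]}}

```text
t: 10.55
tool_pos: [0.523, -0.0173, 0.2551]
eef_rot: [-3.141, 0.079, -0.0]
wrist_force: [-1.0, 0.8, 1.0]
opening: 0.0156
gripper_force: 30.0
```

Call:
{"method": "arm_command", "body": {"moves": [[0.02,0,-0.004,0,0,0,10],[0.02,0,-0.004,0,0,0,10]]}}

```text
t: 10.75
tool_pos: [0.5246, -0.0174, 0.2554]
eef_rot: [-3.141, 0.079, -0.0]
wrist_force: [-0.9, -0.7, -2.0]
opening: 0.0157
gripper_force: 30.0
```

Call:
{"method": "arm_command", "body": {"moves": [[0.02,0,-0.004,0,0,0,10],[0.02,0,-0.004,0,0,0,10]]}}

```text
t: 10.95
tool_pos: [0.5261, -0.0175, 0.2556]
eef_rot: [-3.14, 0.079, 0.001]
wrist_force: [-4.9, 0.1, 0.2]
opening: 0.0158
gripper_force: 30.0
```

Call:
{"method": "arm_command", "body": {"moves": [[0.01,0,-0.002,0,0,0,10]]}}

```text
t: 11.05
tool_pos: [0.5263, -0.0175, 0.2556]
eef_rot: [-3.14, 0.079, 0.003]
wrist_force: [-4.9, -0.2, -0.1]
opening: 0.0157
gripper_force: 30.0
```

Call:
{"method": "arm_command", "body": {"moves": [[0.015,0,-0.003,0,0,0,10],[0,0,0,0,0,0,10]]}}

```text
t: 11.25
tool_pos: [0.5267, -0.0174, 0.2555]
eef_rot: [-3.14, 0.078, 0.004]
wrist_force: [-6.2, 0.5, 0.3]
opening: 0.0154
gripper_force: 30.0
```

Call:
{"method": "arm_command", "body": {"moves": [[0.02,0,-0.004,0,0,0,10],[0,0,0,0,0,0,10]]}}

```text
t: 11.45
tool_pos: [0.5272, -0.0174, 0.2555]
eef_rot: [-3.14, 0.078, 0.007]
wrist_force: [-8.5, 1.0, 0.8]
opening: 0.0158
gripper_force: 30.0
```

Call:
{"method": "arm_command", "body": {"moves": [[0.005,0,-0.001,0,0,0,10],[0,0,0,0,0,0,10],[0,0,0,0,0,0,10],[0,0,0,0,0,0,10],[0,0,0,0,0,0,10],[0,0,0,0,0,0,10]]}}

```text
t: 12.05
tool_pos: [0.5273, -0.0174, 0.2555]
eef_rot: [-3.14, 0.078, 0.007]
wrist_force: [-9.4, -0.1, 0.1]
opening: 0.0155
gripper_force: 30.0
```

Run:
```python
from plan import *
print(nose(),arm.get_obs()["wrist_force"])
t=camera("top")[:,:,::-1];s=camera("scene")[:,:,::-1]
z=lambda im,x,y,w,h,k:cv2.resize(im[y:y+h,x:x+w],None,fx=k,fy=k,interpolation=cv2.INTER_CUBIC)
a=z(t,245,115,60,130,4.6)[:598]; b=z(s,210,170,104,92,5)
out=np.zeros((600,800,3),np.uint8); out[:a.shape[0],:a.shape[1]]=a; out[:460,278:798]=b
cv2.imwrite("pics/c2.png",out)
```

```text
[ 3.16283871 -1.20872947 92.41059058] [-9.35871586 -0.09946186  0.10398153]
```

View pics/c2.png

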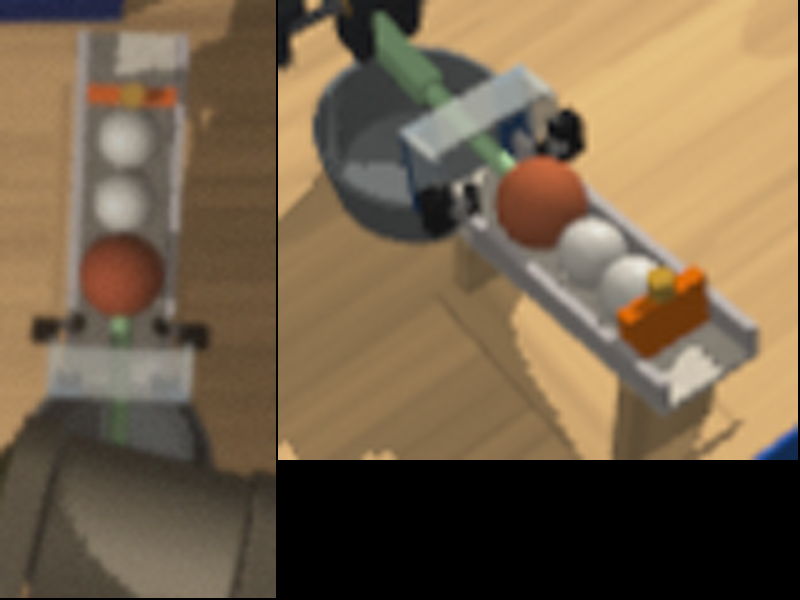

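The picture shows the row tight: big ball (121,275), white balls (121,203) and (125,138), the last one against the orange stop. I held it at about 9 N. Now I'll back out slowly.

Call:
{"method": "arm_command", "body": {"moves": [[-0.05,0,0.01,0,0,0,10],[-0.1,0,0.021,0,0,0,10],[-0.1,0,0.021,0,0,0,10],[-0.1,0,0.021,0,0,0,10],[-0.1,0,0.021,0,0,0,10],[-0.1,0,0.021,0,0,0,10],[-0.1,0,0.021,0,0,0,10],[-0.2,0,0.042,0,0,0,10],[-0.3,0,0.062,0,0,0,10],[-0.3,0,0.062,0,0,0,10]]}}

```text
t: 13.15
tool_pos: [0.4694, -0.0146, 0.2438]
eef_rot: [-3.141, 0.079, 0.0]
wrist_force: [0.1, 0.7, -0.6]
opening: 0.0157
gripper_force: 30.0
```

Call:
{"method": "arm_command", "body": {"moves": [[-0.4,0,0,0,0,0,10],[-0.5,0,0,0,0,0,10],[-0.5,0,0,0,0,0,10],[0,0,-0.5,0,0,0,10],[0,0,-0.5,0,0,0,10],[0,0,0,0,0,0,10],[0,0,0,0,0,0,10]]}}

```text
t: 13.85
tool_pos: [0.414, -0.0118, 0.2836]
eef_rot: [3.141, -0.079, 0.0]
wrist_force: [-0.1, 0.4, -1.5]
opening: 0.0156
gripper_force: 30.0
```

Run:
```python
from plan import *
print(nose(),arm.get_obs()["wrist_force"],arm.get_obs()["t"])
yaw=np.radians(-10.96);Q=down(yaw)
H=np.array([.5279,.2233])  # TCP xy at which it was gripped
a=rows(np.r_[H,.29],Q,10); rows(np.r_[H,.1735],Q,5,a)
```

```text
[-109.53201273   -1.45310873  121.12030022] [-0.14591347  0.42582714 -1.51210859] 13.85
10 rows [0.217, -0.617, -0.016, 0.0, -0.0, 0.162]
5 rows [0.0, 0.0, 0.582, 0.0, 0.0, 0.0]
```

Call:
{"method": "arm_command", "body": {"moves": [[0.217,-0.617,-0.016,0,0,0.162,10],[0.217,-0.617,-0.016,0,0,0.162,10],[0.217,-0.617,-0.016,0,0,0.162,10],[0.217,-0.617,-0.016,0,0,0.162,10],[0.217,-0.617,-0.016,0,0,0.162,10],[0.217,-0.617,-0.016,0,0,0.162,10],[0.217,-0.617,-0.016,0,0,0.162,10],[0.217,-0.617,-0.016,0,0,0.162,10],[0.217,-0.617,-0.016,0,0,0.162,10],[0.217,-0.617,-0.016,0,0,0.162,10]]}}

```text
t: 14.85
tool_pos: [0.5286, 0.2243, 0.2886]
eef_rot: [3.126, -0.301, -0.004]
wrist_force: [0.3, -0.4, -0.6]
opening: 0.016
gripper_force: 30.0
```

Call:
{"method": "arm_command", "body": {"moves": [[0,0,0.58,0,0,0,10],[0,0,0.7,0,0,0,10],[0,0,0.7,0,0,0,10],[0,0,0.5,0,0,0,10],[0,0,0.3,0,0,0,10],[0,0,0,0,0,0,10],[0,0,0,0,0,0,10]]}}

```text
t: 15.55
tool_pos: [0.5286, 0.2233, 0.1795]
eef_rot: [-3.127, 0.3, -0.0]
wrist_force: [1.0, -0.0, -0.0]
opening: 0.0157
gripper_force: 30.0
```

Call:
{"method": "arm_command", "body": {"moves": [[0,0,0.08,0,0,0,10],[0,0,0.06,0,0,0,10],[0,0,0.04,0,0,0,10],[0,0,0,0,0,0,10],[0,0,0,0,0,0,10]]}}

```text
t: 16.05
tool_pos: [0.5285, 0.2233, 0.1722]
eef_rot: [-3.127, 0.3, -0.0]
wrist_force: [-0.9, 0.0, -0.2]
opening: 0.0155
gripper_force: 30.0
```

Call:
{"method": "arm_command", "body": {"moves": [[0,0,0,0,0,0,30],[0,0,0,0,0,0,50],[0,0,0,0,0,0,50],[0,0,-0.3,0,0,0,50],[0,0,-0.8,0,0,0,60],[0,0,-1,0,0,0,80],[0,0,-1,0,0,0,88],[0,0,-0.5,0,0,0,88],[0,0,0,0,0,0,88]]}}

```text
t: 16.95
tool_pos: [0.5286, 0.2234, 0.3199]
eef_rot: [-3.125, 0.3, -0.01]
wrist_force: [-0.4, 0.4, -0.3]
opening: 0.0853
gripper_force: 0.0
```

Run:
```python
from plan import *
from m import ch,T,D,S
print(arm.get_obs()["wrist_force"],arm.get_obs()["t"],cur()[0])
t=camera("top")[:,:,::-1];s=camera("scene")[:,:,::-1]
z=lambda im,x,y,w,h,k:cv2.resize(im[y:y+h,x:x+w],None,fx=k,fy=k,interpolation=cv2.INTER_CUBIC)
a=z(t,245,115,60,130,4.6)[:598]; b=z(s,210,170,104,92,5)
out=np.zeros((600,800,3),np.uint8); out[:a.shape[0],:a.shape[1]]=a; out[:460,278:798]=b
w=z(t,160,170,100,100,1.3);out[462:592,278:408]=w
cv2.imwrite("pics/c3.png",out)
X=ch(C.x,16,0,25);print(X,(proj(T,X)-[245,115]+.5)*4.6,(proj(S,X)-[210,170]+.5)*5+[278,0])
B=ch(C.x,16,0,25);u=np.array([np.cos(C.x[2]),np.sin(C.x[2]),0]);print(B+.004*u)
```

```text
[-0.40125433  0.41711214 -0.27168735] 16.95 [0.52862336 0.22338836 0.31989784]
[ 0.65814269 -0.02260296  0.08978028] [121.10933215 299.48417681] [526.57843641 190.45330388]
[ 0.66213769 -0.0228028   0.08978028]
```

View pics/c3.png

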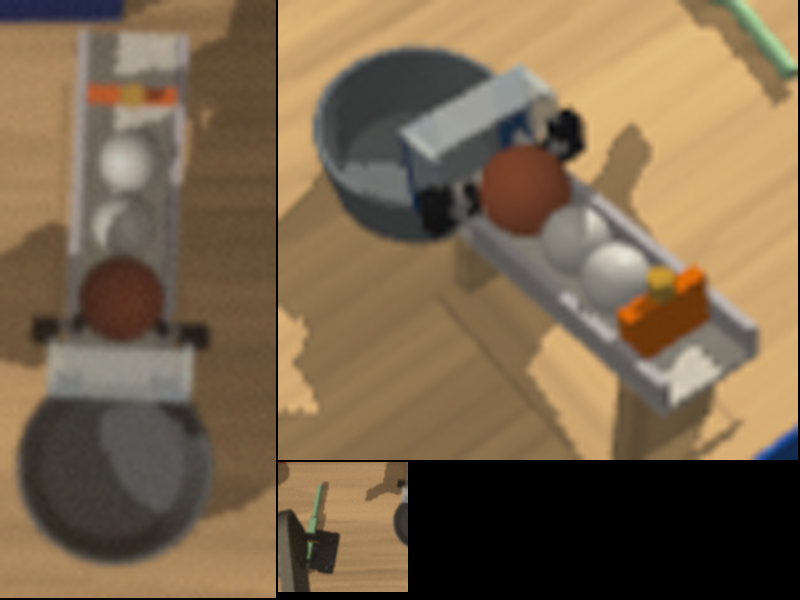

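The picture shows the big ball resting in the bay at top (121,299) and scene (526,191), exactly where the model puts it. The white balls lean behind it and the handle lies on the shelf.

```bash
cat >> plan.py <<'E'
from m import ch
c12,s12=np.cos(np.radians(12)),np.sin(np.radians(12))
def tilt():
    a=C.x[2];return R.from_matrix(np.c_[[c12*np.cos(a),c12*np.sin(a),s12],[np.sin(a),-np.cos(a),0],[s12*np.cos(a),s12*np.sin(a),-c12]])
E
python3 - <<'E'
from plan import *
a=rows(ch(C.x,20,0,90+166),tilt(),10);b=rows(ch(C.x,20,0,21+166),tilt(),5,a);print(a[0],b[0],cur()[0],)
E
```

```text
10 rows [0.29, 0.577, 0.024, 0.017, 0.24, -0.162]
5 rows [-0.0, 0.0, 0.345, 0.0, 0.0, 0.0]
[ 0.61408277 -0.02039901  0.31656402] [ 0.62841076 -0.02111572  0.24907184] [0.52816497 0.22325271 0.3158651 ]
```

Call:
{"method": "arm_command", "body": {"moves": [[0.29,0.577,0.024,0.017,0.24,-0.162,88],[0.29,0.577,0.024,0.017,0.24,-0.162,88],[0.29,0.577,0.024,0.017,0.24,-0.162,88],[0.29,0.577,0.024,0.017,0.24,-0.162,88],[0.29,0.577,0.024,0.017,0.24,-0.162,88],[0.29,0.577,0.024,0.017,0.24,-0.162,88],[0.29,0.577,0.024,0.017,0.24,-0.162,88],[0.29,0.577,0.024,0.017,0.24,-0.162,88],[0.29,0.577,0.024,0.017,0.24,-0.162,88],[0.29,0.577,0.024,0.017,0.24,-0.162,88]]}}

```text
t: 18.05
tool_pos: [0.6143, -0.0213, 0.315]
eef_rot: [3.119, -0.077, 0.325]
wrist_force: [0.3, 0.5, -0.3]
opening: 0.0881
gripper_force: 0.0
```

Call:
{"method": "arm_command", "body": {"moves": [[0,0,0,0,0,0,88],[0,0,0,0,0,0,88],[0,0,0,0,0,0,88]]}}

```text
t: 18.35
tool_pos: [0.6139, -0.0193, 0.316]
eef_rot: [3.119, -0.076, 0.325]
wrist_force: [0.4, 1.1, -0.8]
opening: 0.0882
gripper_force: 0.0
```

Run:
```python
from plan import *
p,r=cur();i=camera_info("wrist");im=camera("wrist")[:,:,::-1]
X=ch(C.x,16,0,25)
print(p,proj(i,X)*1.5625,np.degrees((r.inv()*tilt()).as_rotvec()))
for l in(-20,20):print(proj(i,ch(C.x,0,l,33))*1.5625)
rows(ch(C.x,20,0,21+166),tilt(),5)
cv2.imwrite("pics/w4.png",cv2.resize(im,(800,600)))
```

```text
[ 0.61387714 -0.01927953  0.31603093] [404.12972049 322.17113741] [-0.03746405  0.09334956  0.05656706]
[446.58588367 360.14258932]
[361.72598521 360.08620434]
5 rows [0.002, 0.006, 0.344, -0.001, 0.002, 0.003]
```

View pics/w4.png

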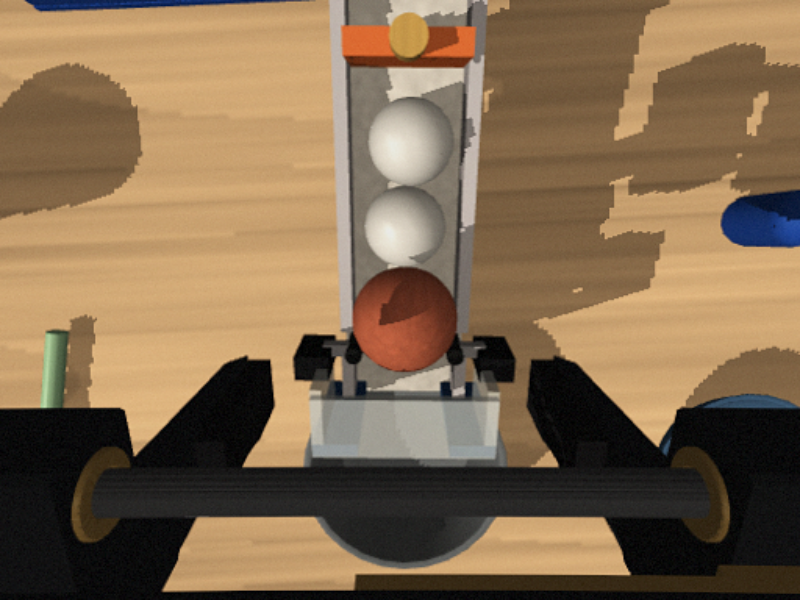

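The wrist picture shows the ball at (405,319) against a predicted (404,322), and the lips at (353,347) and (455,347). I'll go down about 1.5 mm further up-channel.

Call:
{"method": "arm_command", "body": {"moves": [[0.01,0.006,0.4,0,0,0,88],[0.01,0.006,0.4,0,0,0,88],[0.01,0.006,0.4,0,0,0,88],[0.01,0.006,0.3,0,0,0,88],[0.01,0.006,0.15,0,0,0,88],[0,0,0.07,0,0,0,88],[0,0,0,0,0,0,88],[0,0,0,0,0,0,88]]}}

```text
t: 19.2
tool_pos: [0.6305, -0.0223, 0.2506]
eef_rot: [3.118, -0.077, 0.33]
wrist_force: [0.3, 0.0, 0.1]
opening: 0.0878
gripper_force: 0.0
```

Run:
```python
from plan import *
p,r=cur();print(arm.get_obs()["wrist_force"],p)
t=p+r.apply([0,0,.166]); yaw=C.x[2];d=t-np.r_[C.x[:2],.062];x=d[:2]@[np.cos(yaw),np.sin(yaw)]
print("tip s,h,l",(x*c12+d[2]*s12)*1e3,(d[2]*c12-x*s12)*1e3,(d[:2]@[-np.sin(yaw),np.cos(yaw)])*1e3)
```

```text
[0.2748624  0.00295845 0.11739324] [ 0.63051953 -0.02225545  0.2505584 ]
tip s,h,l 22.650389918420913 22.00450037416897 -1.054698166312169
```

Call:
{"method": "arm_command", "body": {"moves": [[-0.04,-0.025,0.04,0,0,0,88],[0,0,0,0,0,0,70],[0,0,0,0,0,0,56],[0,0,0,0,0,0,48],[0,0,0,0,0,0,42],[0,0,0,0,0,0,40],[0,0,0,0,0,0,40],[0,0,0,0,0,0,40]]}}

```text
t: 20.0
tool_pos: [0.6293, -0.0212, 0.2481]
eef_rot: [3.118, -0.077, 0.329]
wrist_force: [-0.4, -0.8, -0.2]
opening: 0.0489
gripper_force: 30.0
```

Call:
{"method": "arm_command", "body": {"moves": [[0.03,0,-0.15,0,0,0,40],[0.06,0,-0.3,0,0,0,40],[0.1,0,-0.45,0,0,0,40],[0.1,0,-0.45,0,0,0,40],[0.1,0,-0.45,0,0,0,40],[0.1,0,-0.45,0,0,0,40],[0.08,0,-0.3,0,0,0,40],[0,0,0,0,0,0,40],[0,0,0,0,0,0,40]]}}

```text
t: 20.9
tool_pos: [0.6302, -0.0212, 0.3522]
eef_rot: [3.118, -0.077, 0.327]
wrist_force: [0.7, 0.2, -0.5]
opening: 0.0489
gripper_force: 30.0
```

Run:
```python
from plan import *
from m import T
print(arm.get_obs()["wrist_force"],cur()[0])
t=camera("top")[:,:,::-1];s=camera("scene")[:,:,::-1]
z=lambda im,x,y,w,h,k:cv2.resize(im[y:y+h,x:x+w],None,fx=k,fy=k,interpolation=cv2.INTER_CUBIC)
out=np.zeros((600,800,3),np.uint8);out[:390,:300]=z(t,245,115,100,130,3);out[:480,302:782]=z(s,140,160,160,160,3)
cv2.imwrite("pics/c4.png",out)
# dish target: ball centre over dish
X=np.array([.5405,-.2270]);yaw=C.x[2];Q=down(yaw)
a=rows(np.r_[X,.30],Q,8);rows(np.r_[X,.200],Q,5,a)
```

```text
[ 0.71907533  0.23953882 -0.50379193] [ 0.63018289 -0.02117153  0.35222917]
8 rows [-0.266, 0.656, 0.131, -0.001, -0.298, 0.001]
5 rows [0.0, 0.0, 0.5, 0.0, 0.0, 0.0]
```

View pics/c4.png

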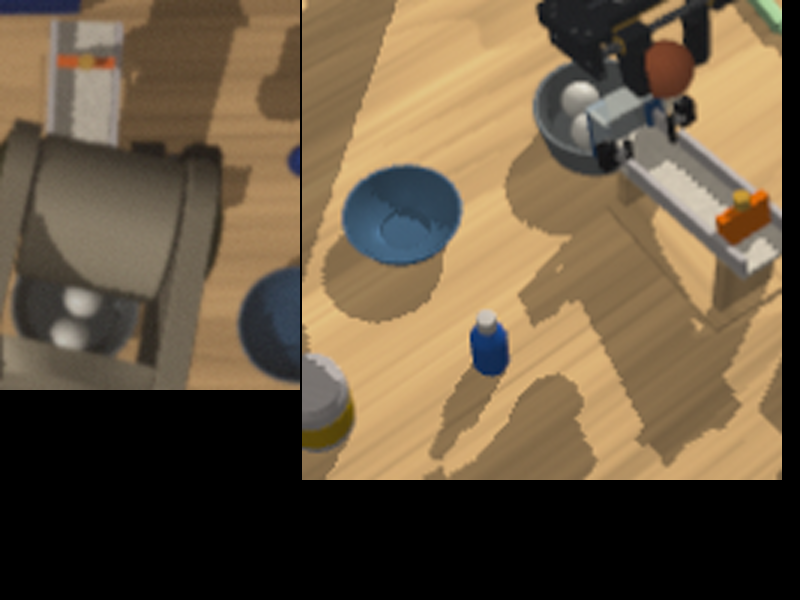

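Both white balls are in the grey container, at top (82,300) and (70,332), and the gripper holds the big ball. Now to the dish.

Call:
{"method": "arm_command", "body": {"moves": [[-0.25,0.656,0.131,0,-0.298,0,40],[-0.25,0.656,0.131,0,-0.298,0,40],[-0.25,0.656,0.131,0,-0.298,0,40],[-0.25,0.656,0.131,0,-0.298,0,40],[-0.25,0.656,0.131,0,-0.298,0,40],[-0.25,0.656,0.131,0,-0.298,0,40],[-0.25,0.656,0.131,0,-0.298,0,40],[-0.25,0.656,0.131,0,-0.298,0,40],[0,0,0,0,0,0,40],[0,0,0,0,0,0,40]]}}

```text
t: 22.0
tool_pos: [0.5456, -0.2273, 0.3009]
eef_rot: [-3.14, 0.079, -0.002]
wrist_force: [0.1, 0.7, -1.0]
opening: 0.0485
gripper_force: 30.0
```

Run:
```python
from plan import *
print(arm.get_obs()["opening"],cur()[0]);rows(np.r_[.5455,-.2270,.197],down(C.x[2]),5)
```

```text
0.04854601701676786 [ 0.54558164 -0.22731316  0.30091979]
5 rows [-0.001, -0.001, 0.52, -0.002, -0.002, -0.001]
```

Call:
{"method": "arm_command", "body": {"moves": [[0,0,0.6,0,0,0,40],[0,0,0.7,0,0,0,40],[0,0,0.6,0,0,0,40],[0,0,0.4,0,0,0,40],[0,0,0.2,0,0,0,40],[0,0,0.1,0,0,0,40],[0,0,0,0,0,0,40],[0,0,0,0,0,0,40]]}}

```text
t: 22.8
tool_pos: [0.5461, -0.2271, 0.1984]
eef_rot: [3.14, -0.077, 0.005]
wrist_force: [-0.8, 0.2, -0.6]
opening: 0.0486
gripper_force: 30.0
```

Call:
{"method": "arm_command", "body": {"moves": [[0,0,0,0,0,0,52],[0,0,0,0,0,0,57],[0,0,0,0,0,0,57],[0,0,0,0,0,0,57],[0,0,-0.2,0,0,0,57],[0,0,-0.4,0,0,0,60],[0,0,-0.8,0,0,0,70],[0,0,-1,0,0,0,80],[0,0,-1,0,0,0,80],[0,0,-0.5,0,0,0,80]]}}

```text
t: 23.8
tool_pos: [0.5455, -0.2271, 0.358]
eef_rot: [3.138, -0.078, 0.01]
wrist_force: [0.5, 0.1, -0.9]
opening: 0.0798
gripper_force: 0.0
```

Call:
{"method": "arm_command", "body": {"moves": [[-0.8,0,0,0,0,0,80],[-0.8,0,0,0,0,0,80],[-0.8,0,0,0,0,0,80],[-0.8,0,0,0,0,0,80],[0,0,0,0,0,0,80],[0,0,0,0,0,0,80]]}}

```text
t: 24.4
tool_pos: [0.4178, -0.221, 0.3542]
eef_rot: [3.14, -0.079, 0.005]
wrist_force: [-0.2, -0.1, 0.4]
opening: 0.08
gripper_force: 0.0
```

Run:
```python
from plan import *
print(arm.get_obs()["t"],cur()[0])
s=camera("scene")[:,:,::-1]
cv2.imwrite("pics/end.png",cv2.resize(s,(800,600),interpolation=cv2.INTER_CUBIC))
```

```text
24.4 [ 0.41775668 -0.22099824  0.35423079]
```

View pics/end.png

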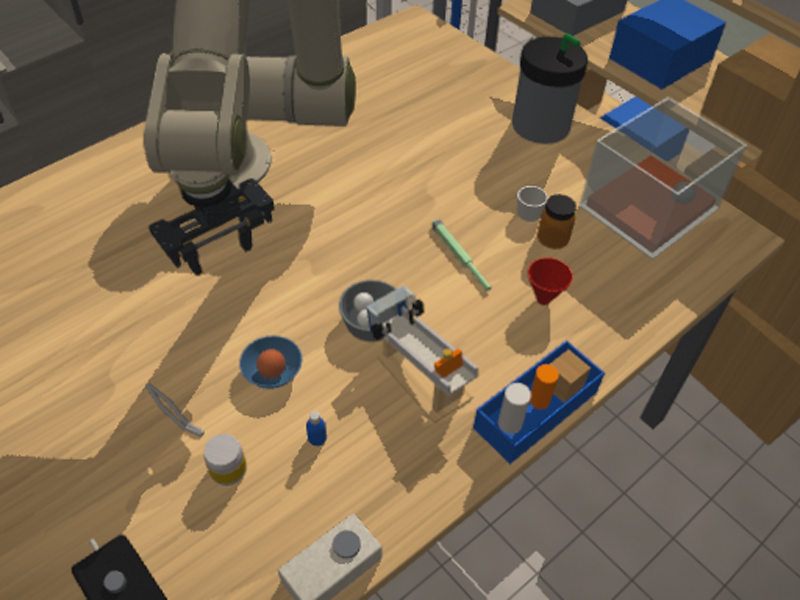

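The final picture shows the big ball in the dish at (271,364), both white balls in the container at (364,308), and the handle on the shelf at (462,255). Nothing else has moved.

```bash
python3 -c "
from rig import close_job
print(close_job())"
```

```text
the job is handed in; nothing more can be done
None
```

The job is done and handed in at about 24 s: the row was pressed against the end stop at about 9 N for over half a second, the handle is back on the shelf, the terracotta ball is in the blue dish, and both white balls are in the grey container.

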